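# Stand up the fallen vase and take a probe reading on its mark

## Robot

A 6-joint arm with a two-finger parallel gripper is mounted at the origin on the work surface. World frame = base frame: x ahead of the robot, y to its left, z up, the work surface at z = 0. Lengths are in mm, angles in rad, forces in N, time in s.
With the tool pointing down it reaches from about 250 to 775 mm from the base axis. Payload 4 kg.
Tool frame: the origin (TCP) lies on the mounting face of the last link; the fingertips stand 173 mm ahead of it and the grasp point (between the pads) lies 155 mm ahead of it; z points along the fingers, y is the line along which they close (so a half turn about z gives the same grasp; the last joint's range is limited). The gripper opens to 85 mm and grips with 20 to 120 N. Pads are 22 mm wide; open, the fingers measure 114 mm over their backs; the gripper's body (76 mm by 85 mm) begins 54 mm behind the grasp point. The pads swing forward as they close: fully open they stand 13 mm farther back than shut.
Start: joints at [1.243, 0.087, 1.371, -0, 1.684, -0.103], TCP at [122.604, 536.161, 404.741] pointing down, gripper open.
Joint ranges: [-3.1, 3.1], [-0.76, 2.03], [0.27, 2.55], [-1.08, 4.22], [0.17, 2.65], [-2.57, 2.57]. Speed limits (rad/s): [2.79, 2.79, 3.14, 3.14, 3.14, 3.14].

## Interface

Orientations are given as a rotation vector (axis times angle).
In Python, from station import r gives the robot as it stands. The module is installed in compiled form; this text tells all that it offers.
- The arm moves only by the tool move_arm, never from a script. Its argument "commands" is a list of rows, each an object with "dp": the shift along the world's x, y, z in m, a list of three; "twist": the turn about the world's z in degrees. In form: [{"dp": [x, y, z], "twist": twist}, ...]. A call has 1 to 20 rows; each row is the pose to reach, as a shift and turn from the pose commanded when the call began; what a row does not reach only later rows make up. A row lasts 1/10 s, in which the tool goes at most 50 mm and 8.59 degrees, less where a joint would pass 70% of its speed; a pose out of reach is approached as far as the arm can. A call with a gripper value outside its range is refused whole. "fingers" is the closure, from -1 (fully open) to 1 (shut), set as the call begins (left out, the last holds). The fingers move at their own pace and stop on an object; "grip_force" is the grip in N (left out, the last holds). Time passes only in rows, so rows that repeat a pose let the fingers close. It gives the time, the measured TCP pose, the force, the opening and the grip force at its end, in the units of the state.
- r.get_obs(): the state, without advancing time (a new reading comes with each control period).
- r.capture(name): name is "scene" or "top" or "wrist"; returns a dict with "color" (420x560x3 uint8, blue, green, red), "fovy" (degrees; the focal length in pixels is half the picture's height over the tangent of half this angle, whatever the lens; pixels are square), "cx", "cy" (the principal point, pixels), "extrinsics" (4x4, takes a point from world to camera coordinates); the wrist camera has in their place "tool_from_camera" (4x4, takes a point from camera to tool coordinates, whose origin is the TCP and whose axes are the flange's). Camera axes: x right, y down, z forward; pixel columns grow to the right and rows downward; lengths in mm; the calibration is good to about 2 mm. A picture is of the moment at which its call begins: read the wrist's pose just before it. There is no depth.
- r.job_done(): hands the job in; it is judged then, once.
Trained networks look in a picture, given as the dict that the camera call returned (one of the last four; its "shot" number tells which), for a name from the list of things; names that differ only in an ending like _2 or _b are one class to them, and where a whole thing is asked for, a point or a joint stands for the part that bears it (a point fixed in the world has none). Each returns a list of dicts, best first, with "score" (0 to 1); they miss things now and then, are a little off and sometimes report something else, mostly with a low value. They report only what shows in the picture. A call takes as long as a camera call. They do not tell look-alikes from the thing itself.
- r.masks_of(picture, label): "region" (420x560 bool, what is visible of it) and "box" ([left, top, width, height] in pixels, round what is visible of it).
The state is a dict: "time": time; "joint_pos": joint angles; "joint_velocities": joint speeds; "effort": joint torques, N m; "tool_pos": TCP position; "orientation": TCP orientation; "wrist_force": force on the tool from outside, world axes, zero at the start; "torque": the same for the moment, N m; "opening": finger opening in mm; "gripper_force": force on a finger pad.
Only numpy, scipy, OpenCV 4.12 (cv2) and the standard library are available. Lean on these libraries where they do the work, as an engineer would, in place of code of your own. Each camera call takes 0.05 s, during which the arm holds its last target. There are 200 camera calls.

## Task

Stand the toppled vase gently upright on the table top and let go of it. Then take the orange moisture probe out of its wooden stand and, holding it upright, press its spring tip lightly on the blue dot on the vase's shoulder so that the tip is pushed about half way in; finish while still holding the probe there. Leave the other pots, bottles and the brush undisturbed.

Things in the scene. Friction and masses are not known exactly. Their poses are not given: they have to be found in the camera images.
- vase: Cream D-shaped clay vase with a blue dot, 0.45 kg, loose, closed; starts lying on a broad face, neck roughly towards the robot, axis 30 mm above the table. Origin: centre of its flat base; z base to neck, y along the width, x through the thickness (down while lying). Body 140 (y) x 60 (x) x 110 mm (z), lower corners rounded 25 mm: flat base 90 (y) x 60 mm. Flat shoulder at z = 110 mm.
- neck (a point): Point on the axis of the vase's round neck, 132 mm above its base (22 mm above the shoulder). The neck is 32 mm in diameter, in the middle of the shoulder, from z = 110 to 150 mm of the vase: a place to grip. Axes as the vase.
- mark (a point): Centre of the blue dot (18 mm across) painted on the vase's flat shoulder, at x = 0, y = +44 mm, z = 110 mm of the vase; below it a blue tick 8 mm wide runs down the top of each broad face (x = -30 and +30 mm), so that the dot's side can be seen while the vase lies. Axes as the vase.
- stand: Wooden block 75 x 75 mm, 55 mm high, fixed to the table, with a vertical 22 mm through hole in the middle holding the probe, whose collar rests on the block's top; lift the probe 60 mm straight up to clear it. Origin: centre of its underside, z up.
- probe: Orange moisture probe, 0.1 kg, loose, upright in the stand. Origin: lower end of its spring tip when fully out (5 mm above the table in the stand); z up along the probe. Tip 8 mm dia. to z = 14 mm, steel sleeve 16 mm dia. z 14-50, black collar 34 mm dia. z 50-56, square orange handle 26 x 26 mm (faces across x and y) z 56-130, lamp to z = 134 mm.
- tip_end (a point): The end of the probe's spring tip; moves with the tip. Axes as the probe.
- tip (a joint): How far the spring tip is pushed into the probe, m: 0 fully out, 0.012 fully in. Spring 400 N/m, so half way (0.006) is about 2.4 N.
- vase_b: Upright unmarked beige D-shaped vase at the left, same size as the fallen one, loose bystander. Origin: centre of base.
- vase_c: Upright unmarked cream D-shaped vase at the far side, in the middle, same size, loose bystander. Origin: centre of base.
- round_vase: Upright round beige vase 92 mm across, 126 mm high, at the far left, loose bystander. Origin: centre of base.
- sprayer: White spray bottle with green trigger, 72 mm across, 194 mm high, at the right, loose bystander. Origin: centre of base.
- blue_bottle: Blue bottle 52 mm across, 170 mm high, at the right, loose bystander. Origin: centre of base.
- brush: Brush lying at the left near the robot, loose bystander. Origin: on its underside.
Mind the look-alikes: they are no part of the job. Of the things that look like the probe, the larger one is meant. What is shaped like the vase but black is not meant.

How it is judged:
By the outcome, as a careful person would: the job done as asked, in the order asked, and still so for the second after the job is handed in, while the arm keeps its last pose, push and grip.
It also fails if it takes over 67 s, if anything falls off the work surface, if the arm or the gripper's body presses on something with over 40 N, if the wrist force passes 120 N, or if a joint passes its speed limit or range.

## Working session

There is one attempt and no reset: what is moved stays moved. The work goes in short steps, Python scripts to look and compute and a tool call to move; the robot and the scene stay as the last step left them, time stands still between calls to the robot, and variables do not carry over. Pictures are saved under pics/ and viewed, at most 10 in all, crops included, and the job is handed in when it is done.

Besides the shell and the picture viewer there is one more tool, called after "Call:" by a JSON object that holds its "api" and its "payload". move_arm: Moves the arm, as the interface text tells. Its arguments: {"type":"object","properties":{"commands":{"type":"array"},"fingers":{"type":"number"},"grip_force":{"type":"number"}},"required":["commands"]}

```bash
mkdir -p pics; cat > h.py <<'E'
import numpy as np, cv2
from station import r
def K(p):
    f=p["color"].shape[0]/2/np.tan(np.radians(p["fovy"])/2); return f,p["cx"],p["cy"]
def ray(p,u,v):
    f,cx,cy=K(p); E=np.array(p["extrinsics"]); R=E[:3,:3]; c=-R.T@E[:3,3]
    return c,R.T@np.array([(u-cx)/f,(v-cy)/f,1])
def at(p,u,v,z):
    c,d=ray(p,u,v); return c+d*(z-c[2])/d[2]
def proj(p,X):
    f,cx,cy=K(p); E=np.array(p["extrinsics"]); q=E[:3,:3]@np.array(X)+E[:3,3]; return np.array([cx+f*q[0]/q[2],cy+f*q[1]/q[2]])
E
python3 - <<'E'
from h import *
o=r.get_obs(); print(o["time"],o["tool_pos"],o["orientation"],o["opening"])
for n in("scene","top"):
    p=r.capture(n); cv2.imwrite(f"pics/{n}0.png",p["color"])
    E=np.array(p["extrinsics"]);print(n,p["fovy"],-E[:3,:3].T@E[:3,3])
    for l in("vase","probe","stand","mark","sprayer","blue_bottle","brush","round_vase"):
        for d in r.masks_of(p,l):
            b=d["box"]; u,v=b[0]+b[2]/2,b[1]+b[3]/2
            print(l,round(d["score"],2),b,at(p,u,v,30).round())
E
```

```text
0.0 [122.57409008 536.04089181 403.49732777] [-0.3523015  -3.1212836   0.00353117] 85.62767163457542
scene 47.96886339616238 [1537.32979346 -271.13904733 1051.62715657]
vase 0.95 [330.8, 194.2, 52.1, 47.5] [611. 206.  30.]
vase 0.86 [289.5, 242.9, 48.1, 62.8] [786.  14.  30.]
vase 0.69 [347.5, 238.4, 58.8, 62.0] [812. 188.  30.]
vase 0.62 [431.4, 165.8, 48.9, 57.7] [590. 550.  30.]
probe 0.75 [235.9, 220.8, 10.8, 28.0] [ 593. -149.   30.]
probe 0.55 [268.6, 229.7, 8.3, 21.3] [637. -64.  30.]
stand 0.71 [230.1, 239.5, 29.5, 28.4] [ 667. -153.   30.]
stand 0.59 [120.1, 208.9, 31.5, 71.3] [ 556. -452.   30.]
mark 0.64 [345.1, 238.9, 62.6, 56.5] [804. 189.  30.]
mark 0.61 [332.8, 192.5, 52.0, 45.3] [601. 216.  30.]
sprayer 0.72 [120.3, 209.9, 33.0, 69.7] [ 557. -449.   30.]
blue_bottle 0.83 [56.7, 206.5, 33.2, 52.1] [ 461. -631.   30.]
brush 0.77 [336.2, 147.7, 53.0, 8.6] [306. 344.  30.]
round_vase 0.57 [406.6, 204.6, 32.7, 33.2] [673. 394.  30.]
top 49.33947861763988 [ 325.36612892  -53.48259313 1648.40255759]
vase 0.98 [184.6, 174.7, 47.7, 44.3] [600. 203.  30.]
vase 0.96 [251.6, 116.1, 24.0, 45.1] [817.   8.  30.]
vase 0.93 [101.9, 168.2, 32.2, 43.0] [624. 530.  30.]
vase 0.75 [196.7, 118.3, 45.1, 45.7] [806. 169.  30.]
probe 0.64 [282.7, 177.0, 11.1, 9.1] [658. -83.  30.]
stand 0.61 [300.4, 170.0, 25.6, 24.8] [ 656. -173.   30.]
mark 0.9 [194.8, 118.0, 43.4, 47.1] [805. 179.  30.]
mark 0.89 [186.5, 174.9, 47.0, 39.8] [608. 198.  30.]
sprayer 0.68 [380.8, 175.7, 26.2, 25.0] [ 637. -463.   30.]
blue_bottle 0.56 [428.3, 210.9, 28.3, 13.9] [ 531. -633.   30.]
brush 0.72 [134.4, 281.1, 54.4, 21.7] [261. 358.  30.]
round_vase 0.66 [148.7, 153.5, 28.5, 28.0] [706. 371.  30.]
```

View pics/top0.png

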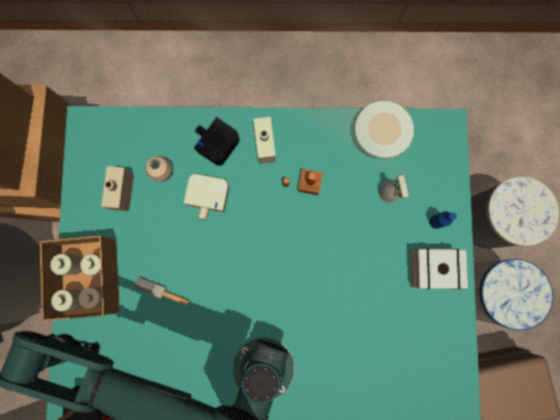

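View pics/scene0.png

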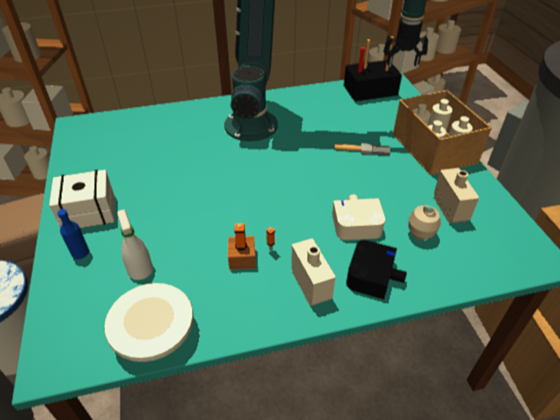

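The top view shows these candidates:
- **Vase:** the fallen cream vase is at top (206,193), with its neck at (204,213) and a blue tick near (216,205). The black look-alike is at (216,141). Upright vases stand at (264,139) and (115,187).
- **Probe:** the larger one is in the stand at (311,177), and a smaller look-alike is at (286,181).

I choose the cream fallen vase and the probe in the stand. I'll check both close up with the wrist camera.

```bash
python3 - <<'E'
from h import *
p=r.capture("wrist"); print(np.round(p["tool_from_camera"],3),p["fovy"],p["cx"],p["cy"])
a=cv2.imread("pics/top0.png")[100:240,170:340]; b=cv2.imread("pics/scene0.png")[180:310,220:420]
f=lambda i:cv2.resize(i,(780,int(i.shape[0]*780/i.shape[1])),interpolation=cv2.INTER_CUBIC)
a=cv2.resize(a,(390,321),interpolation=2);b=cv2.resize(b,(400,260),interpolation=2)
o=np.zeros((321,790,3),np.uint8);o[:,:390]=a;o[:260,390:]=b
cv2.imwrite("pics/crop0.png",o)
E
```

```text
[[ 1.0000e-03 -9.5400e-01 -3.0100e-01  7.6718e+01]
 [ 1.0000e+00  1.0000e-03  2.0000e-03 -7.7800e-01]
 [-1.0000e-03 -3.0100e-01  9.5400e-01  3.1170e+01]
 [ 0.0000e+00  0.0000e+00  0.0000e+00  1.0000e+00]] 71.25343518037823 279.3371880173683 210.5192515862162
```

View pics/crop0.png

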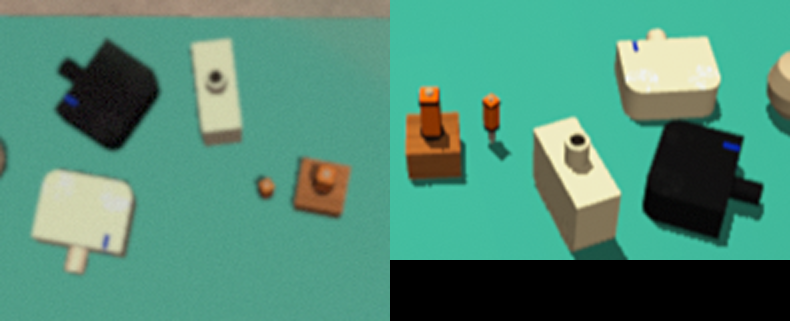

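The crop confirms it: the cream fallen vase has its tick on the −y side and its neck towards the robot. The larger probe is the one in the wooden block. I'll move the wrist camera over the vase.

Call:
{"api": "move_arm", "payload": {"commands": [{"dp": [0.04,-0.03,0],"twist": 5},{"dp": [0.437,-0.346,0.02],"twist": 5},{"dp": [0.437,-0.346,0.02],"twist": 5},{"dp": [0.437,-0.346,0.02],"twist": 5},{"dp": [0.437,-0.346,0.02],"twist": 5},{"dp": [0.437,-0.346,0.02],"twist": 5},{"dp": [0.437,-0.346,0.02],"twist": 5},{"dp": [0.437,-0.346,0.02],"twist": 5},{"dp": [0.437,-0.346,0.02],"twist": 5},{"dp": [0.437,-0.346,0.02],"twist": 5},{"dp": [0.437,-0.346,0.02],"twist": 5},{"dp": [0.437,-0.346,0.02],"twist": 5},{"dp": [0.437,-0.346,0.02],"twist": 5},{"dp": [0.437,-0.346,0.02],"twist": 5},{"dp": [0.437,-0.346,0.02],"twist": 5},{"dp": [0.437,-0.346,0.02],"twist": 5}], "fingers": -1, "grip_force": 20}}

```text
time: 2.55
tool_pos: [558.5, 191.4, 425.2]
orientation: [0.212, 3.134, 0.001]
wrist_force: [0.1, 0.3, -0.9]
opening: 85.3
gripper_force: 0.0
```

```bash
cat >> h.py <<'E'
from scipy.spatial.transform import Rotation as Ro
def wrist(name=None):
    o=r.get_obs(); p=r.capture("wrist")
    T=np.eye(4); T[:3,:3]=Ro.from_rotvec(o["orientation"]).as_matrix(); T[:3,3]=o["tool_pos"]
    p["extrinsics"]=np.linalg.inv(T@np.array(p["tool_from_camera"]))
    if name: cv2.imwrite(f"pics/{name}.png",p["color"])
    y=T[:3,1]; print("t",round(o["time"],2),"tcp",np.round(o["tool_pos"],1),"yaw_y",np.degrees(np.arctan2(y[1],y[0])).round(2),"F",np.round(o["wrist_force"],1),"open",round(o["opening"],1),"gf",np.round(o["gripper_force"],1))
    return p
E
python3 - <<'E'
from h import *
p=wrist("w1")
for l in("vase","probe","stand","mark","neck"):
    for i,d in enumerate(r.masks_of(p,l)):
        print(l,round(d["score"],2),d["box"])
        m=d["region"].astype(np.uint8)
        c=max(cv2.findContours(m,0,2)[0],key=cv2.contourArea)
        q=cv2.approxPolyDP(c,4,True)[:,0]
        print([(tuple(int(z) for z in x),*(int(z) for z in at(p,*x,60)[:2])) for x in q][:14])
E
```

```text
t 2.55 tcp [558.5 191.4 425.2] yaw_y 82.25 F [ 0.1  0.3 -0.9] open 85.3 gf 0.0
vase 0.91 [240.3, 147.1, 120.6, 122.7]
[((359, 187), 570, 283), ((348, 179), 559, 271), ((313, 178), 553, 231), ((314, 151), 522, 235), ((290, 150), 518, 208), ((287, 176), 546, 201), ((246, 176), 540, 154), ((243, 258), 643, 133), ((262, 269), 661, 155), ((343, 268), 674, 257), ((352, 255), 657, 270)]
vase 0.78 [238.1, 285.9, 110.8, 82.9]
[((275, 286), 688, 168), ((248, 331), 753, 121), ((243, 354), 790, 108), ((274, 359), 805, 150), ((329, 354), 807, 228), ((345, 366), 831, 249), ((348, 355), 812, 255), ((338, 347), 796, 242), ((346, 334), 776, 254), ((340, 308), 733, 249), ((288, 284), 687, 185)]
vase 0.64 [494.8, 139.4, 65.2, 134.1]
[((518, 140), 541, 461), ((506, 154), 555, 449), ((494, 229), 645, 444), ((503, 243), 666, 456), ((559, 273), 718, 532), ((559, 138), 544, 506)]
vase 0.64 [135.9, 308.9, 78.4, 111.1]
[((190, 311), 710, 49), ((178, 339), 753, 23), ((205, 371), 813, 48), ((213, 361), 797, 63)]
probe 0.92 [62.1, 258.6, 51.8, 45.4]
[((111, 261), 624, -32), ((89, 268), 630, -62), ((61, 296), 665
[... 1253 characters left out ...]
347, 331), 771, 256), ((339, 308), 733, 248), ((291, 285), 689, 188)]
neck 0.75 [239.0, 146.7, 122.7, 124.1]
[((245, 176), 540, 153), ((241, 255), 638, 131), ((247, 264), 652, 137), ((340, 271), 677, 253), ((349, 264), 669, 265), ((360, 197), 583, 283), ((352, 180), 561, 275), ((315, 178), 553, 233), ((314, 150), 521, 235), ((289, 149), 516, 207), ((286, 176), 546, 200)]
neck 0.67 [240.8, 285.0, 107.5, 81.1]
[((275, 286), 688, 168), ((246, 334), 757, 118), ((243, 354), 790, 108), ((278, 360), 808, 155), ((331, 354), 807, 231), ((336, 364), 826, 237), ((346, 366), 832, 251), ((348, 356), 814, 255), ((339, 344), 792, 243), ((347, 330), 769, 256), ((339, 307), 731, 248), ((288, 284), 687, 185)]
```

View pics/w1.png

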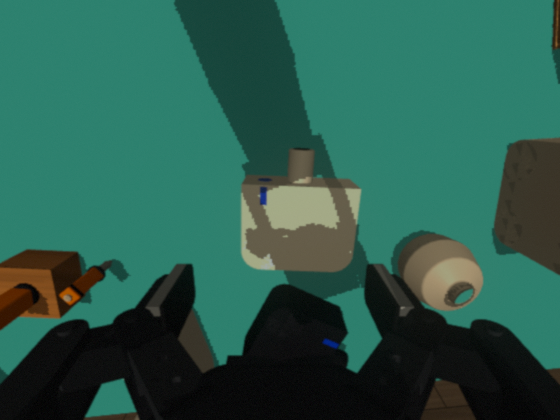

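The wrist view shows the fallen vase with its neck end at (302,150) and body at (241–360,178–271). The black vase is close behind it at (290,320), so I'll drag the vase towards the robot before raising it. I'll fit its pose by matching its outline to the mask.

```bash
python3 - <<'E'
from h import *
from scipy.optimize import minimize
def model(x,y,a):
    # x,y = base centre on plan, a = neck direction; returns two hulls (3D)
    z=np.array([np.cos(a),np.sin(a),0]); w=np.array([-z[1],z[0],0]); o=np.array([x,y,0])
    pr=[(70,110),(-70,110)]+[(s*(45+25*np.cos(t)),25-25*np.sin(t)) for s in(1,-1) for t in np.linspace(0,np.pi/2,6)]
    B=[o+z*v+w*u+[0,0,h] for u,v in pr for h in(0,60)]
    N=[o+z*v+w*16*np.cos(t)+[0,0,30+16*np.sin(t)] for v in(110,150) for t in np.linspace(0,6.28,16)]
    return B,N
for k in range(2):
    p=wrist() if k==0 else r.capture("top")
    m=max((d for d in r.masks_of(p,"vase") if k==0 or abs(d["box"][0]-185)<8 and abs(d["box"][1]-175)<8),key=lambda d:d["score"])["region"]
    S=4 if k==0 else 8
    mm=cv2.resize(m.astype(np.float32),None,fx=S,fy=S,interpolation=1)>.5
    def cost(q):
        im=np.zeros(mm.shape,np.uint8)
        for P in model(q[0],q[1],q[2]/57.3):
            cv2.fillConvexPoly(im,cv2.convexHull(np.array([((proj(p,X)+.5)*S) for X in P],np.float32).round().astype(int)),1)
        i=im>0; return -(i&mm).sum()/(i|mm).sum()
    s=minimize(cost,[665,195,172],method="Nelder-Mead",options=dict(initial_simplex=[[665,195,172],[680,195,172],[665,210,172],[665,195,180]],xatol=.2,fatol=1e-5))
    x,y,a=s.x; t=a/57.3; print(s.x.round(1),s.fun,"neck",x+132*np.cos(t),y+132*np.sin(t))
E
```

```text
t 2.85 tcp [559.3 190.5 424.9] yaw_y 82.15 F [0.8 0.6 0.2] open 85.3 gf 0.0
[669.5 197.6 170.1] -0.9704266056552343 neck 539.4122461054467 220.260490454101
[670.3 196.4 170.6] -0.39507044513623674 neck 540.051948806905 218.13349645606314
```

Call:
{"api": "move_arm", "payload": {"commands": [{"dp": [-0.022,0.029,-0.02],"twist": -2},{"dp": [-0.022,0.029,-0.05],"twist": -2},{"dp": [-0.022,0.029,-0.09],"twist": -2},{"dp": [-0.022,0.029,-0.13],"twist": -2},{"dp": [-0.022,0.029,-0.165],"twist": -2},{"dp": [-0.022,0.029,-0.19],"twist": -2},{"dp": [-0.022,0.029,-0.21],"twist": -2},{"dp": [-0.022,0.029,-0.225],"twist": -2},{"dp": [-0.022,0.029,-0.235],"twist": -2},{"dp": [-0.022,0.029,-0.238],"twist": -2},{"dp": [-0.022,0.029,-0.238],"twist": -2},{"dp": [-0.022,0.029,-0.238],"twist": -2},{"dp": [-0.022,0.029,-0.238],"twist": -2}]}}

```text
time: 4.35
tool_pos: [538.1, 219.3, 188.1]
orientation: [0.27, 3.128, 0.002]
wrist_force: [0.0, -0.4, -0.1]
opening: 85.4
gripper_force: 0.0
```

```bash
python3 - <<'E'
from h import *
p=wrist("w2")
for z in(125,134,143):
    t=170.3/57.3; print(z,proj(p,[669.5+z*np.cos(t),197.4+z*np.sin(t),46]).round())
E
```

```text
t 4.35 tcp [538.1 219.3 188.1] yaw_y 80.12 F [ 0.  -0.4 -0.1] open 85.4 gf 0.0
125 [281. 316.]
134 [281. 299.]
143 [281. 281.]
```

View pics/w2.png

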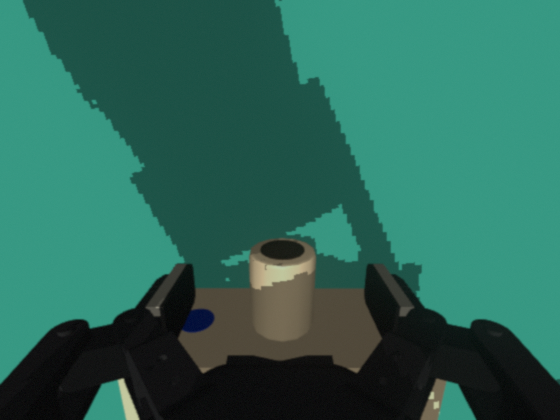

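The neck sits centred between the pads at about (282,290), with the blue dot to the left at (200,321). I'll close gently on it.

Call:
{"api": "move_arm", "payload": {"commands": [{"dp": [0,0,0],"twist": 0},{"dp": [0,0,0],"twist": 0},{"dp": [0,0,0],"twist": 0},{"dp": [0,0,0],"twist": 0},{"dp": [0,0,0],"twist": 0},{"dp": [0,0,0],"twist": 0},{"dp": [0,0,0],"twist": 0},{"dp": [0,0,0],"twist": 0}], "fingers": 1, "grip_force": 20}}

```text
time: 5.2
tool_pos: [537.6, 219.4, 187.0]
orientation: [0.27, 3.13, 0.001]
wrist_force: [-0.7, 0.2, 2.0]
opening: 31.4
gripper_force: 20.8
```

Call:
{"api": "move_arm", "payload": {"commands": [{"dp": [0,0,0.004],"twist": 0},{"dp": [-0.005,0.001,0.005],"twist": 0},{"dp": [-0.016,0.003,0.005],"twist": 0},{"dp": [-0.028,0.005,0.005],"twist": 0},{"dp": [-0.04,0.007,0.005],"twist": 0},{"dp": [-0.053,0.009,0.005],"twist": 0},{"dp": [-0.066,0.011,0.005],"twist": 0},{"dp": [-0.079,0.013,0.005],"twist": 0},{"dp": [-0.092,0.016,0.005],"twist": 0},{"dp": [-0.104,0.018,0.005],"twist": 0},{"dp": [-0.113,0.019,0.005],"twist": 0},{"dp": [-0.118,0.02,0.005],"twist": 0},{"dp": [-0.118,0.02,0.005],"twist": 0}]}}

```text
time: 6.5
tool_pos: [418.7, 239.3, 191.7]
orientation: [-0.27, -3.129, -0.0]
wrist_force: [-1.3, 0.7, -2.3]
opening: 31.5
gripper_force: 20.2
```

Call:
{"api": "move_arm", "payload": {"commands": [{"dp": [0.001,0,0.006],"twist": 0},{"dp": [0.004,-0.001,0.013],"twist": 0},{"dp": [0.009,-0.002,0.026],"twist": 0},{"dp": [0.016,-0.003,0.039],"twist": 0},{"dp": [0.024,-0.004,0.051],"twist": 0},{"dp": [0.034,-0.006,0.061],"twist": 0},{"dp": [0.044,-0.007,0.071],"twist": 0},{"dp": [0.055,-0.009,0.08],"twist": 0},{"dp": [0.067,-0.011,0.087],"twist": 0},{"dp": [0.08,-0.014,0.093],"twist": 0},{"dp": [0.094,-0.016,0.098],"twist": 0},{"dp": [0.107,-0.018,0.101],"twist": 0},{"dp": [0.107,-0.018,0.101],"twist": 0},{"dp": [0.107,-0.018,0.101],"twist": 0}]}}

```text
time: 7.9
tool_pos: [526.7, 220.9, 292.3]
orientation: [-0.271, -3.128, 0.0]
wrist_force: [0.5, -0.3, -6.2]
opening: 31.4
gripper_force: 21.8
```

```bash
python3 - <<'E'
from h import *
p=wrist("w3"); s=r.capture("scene"); cv2.imwrite("pics/s3.png",s["color"])
a=s["color"]
c=a[130:310,280:440]; c=cv2.resize(c,None,fx=2.33,fy=2.33,interpolation=2)[:420]
cv2.imwrite("pics/m3.png",np.hstack([p["color"][:, 60:480],c]))
E
```

```text
t 7.9 tcp [526.7 220.9 292.3] yaw_y 80.08 F [ 0.5 -0.3 -6.2] open 31.4 gf 21.8Traceback (most recent call last):
  File "<stdin>", line 5, in <module>
    return _nx.concatenate(arrs, 1, dtype=dtype, casting=casting)
           ~~~~~~~~~~~~~~~^^^^^^^^^^^^^^^^^^^^^^^^^^^^^^^^^^^^^^^
ValueError: all the input array dimensions except for the concatenation axis must match exactly, but along dimension 0, the array at index 0 has size 420 and the array at index 1 has size 419
```

```bash
python3 - <<'E'
import cv2,numpy as np
a=cv2.imread("pics/s3.png");w=cv2.imread("pics/w3.png")
c=cv2.resize(a[130:310,280:440],(373,420),interpolation=2)
cv2.imwrite("pics/m3.png",np.hstack([w[:, 60:480],c]))
E
```

```text
(no output)
```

View pics/m3.png

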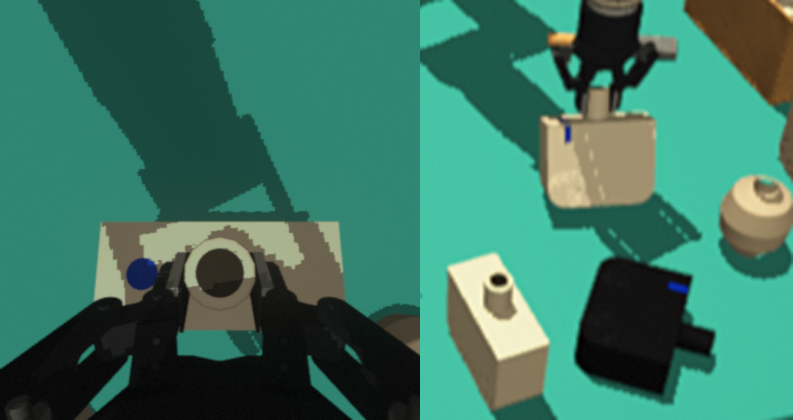

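The vase stands tilted by roughly 20°, held by its neck and clear of its neighbours, with the blue dot at left (143,273). I'll finish the arc.

Call:
{"api": "move_arm", "payload": {"commands": [{"dp": [0.007,-0.001,0.002],"twist": 0},{"dp": [0.014,-0.002,0.002],"twist": 0},{"dp": [0.021,-0.004,0.003],"twist": 0},{"dp": [0.028,-0.005,0.003],"twist": 0},{"dp": [0.035,-0.006,0.002],"twist": 0},{"dp": [0.042,-0.007,0.001],"twist": 0},{"dp": [0.048,-0.008,0],"twist": 0},{"dp": [0.053,-0.009,-0.001],"twist": 0},{"dp": [0.053,-0.009,-0.002],"twist": 0},{"dp": [0.053,-0.009,-0.002],"twist": 0}]}}

```text
time: 9.0
tool_pos: [579.5, 212.1, 290.3]
orientation: [-0.27, -3.129, 0.0]
wrist_force: [-0.1, -0.2, -4.2]
opening: 31.5
gripper_force: 22.0
```

```bash
python3 - <<'E'
from h import *
p=wrist("w4"); s=r.capture("scene"); a=s["color"]
c=cv2.resize(a[130:310,280:440],(373,420),interpolation=2)
cv2.imwrite("pics/m4.png",np.hstack([p["color"][:, 60:480],c]))
# expected dot and shoulder corners if upright at present place
o=r.get_obs()["tool_pos"]; t=np.radians(80.1); y=-np.array([np.cos(t),np.sin(t),0]); x=np.array([y[1],-y[0],0])
B=np.array([o[0],o[1],0])
for nm,v in (("dot",B+44*y+[0,0,110]),("neck",B+[0,0,150]),*((("c",B+i*30*x+j*70*y+[0,0,110]) for i in(1,-1) for j in(1,-1)))): print(nm,v.round(),proj(p,v).round()-[60,0])
E
```

```text
t 9.0 tcp [579.5 212.1 290.3] yaw_y 80.12 F [-0.1 -0.2 -4.2] open 31.5 gf 22.0
dot [572. 169. 110.] [142. 261.]
neck [579. 212. 150.] [221. 304.]
c [538. 148. 110.] [ 89. 210.]
c [562. 286. 110.] [352. 210.]
c [597. 138. 110.] [103. 306.]
c [621. 276. 110.] [338. 306.]
```

View pics/m4.png

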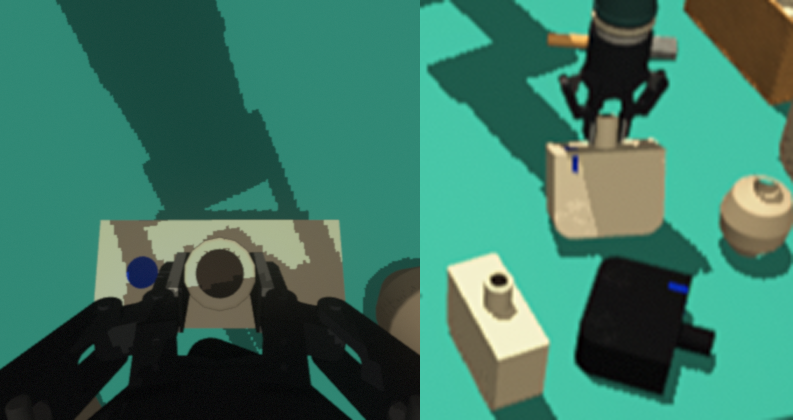

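The dot is at (142,273) and the neck at (220,273), where an upright vase would give rows 261 and 304. So the vase is still hanging tilted by about 20°, stuck in the pads. I'll move back a little, press the base edge lightly on the table and swing again.

Call:
{"api": "move_arm", "payload": {"commands": [{"dp": [0,0,0.008],"twist": 0},{"dp": [-0.012,0.002,0.01],"twist": 0},{"dp": [-0.03,0.005,0.01],"twist": 0},{"dp": [-0.045,0.008,0.01],"twist": 0},{"dp": [-0.049,0.008,0.01],"twist": 0},{"dp": [-0.049,0.008,0.007],"twist": 0},{"dp": [-0.049,0.008,0.004],"twist": 0},{"dp": [-0.049,0.008,0.001],"twist": 0},{"dp": [-0.049,0.008,-0.001],"twist": 0},{"dp": [-0.049,0.008,-0.002],"twist": 0}]}}

```text
time: 10.1
tool_pos: [531.1, 220.0, 291.2]
orientation: [0.271, 3.128, 0.001]
wrist_force: [-4.0, -0.5, 8.2]
opening: 31.5
gripper_force: 23.3
```

Call:
{"api": "move_arm", "payload": {"commands": [{"dp": [0.004,-0.001,0.001],"twist": 0},{"dp": [0.01,-0.002,0.002],"twist": 0},{"dp": [0.017,-0.003,0.003],"twist": 0},{"dp": [0.023,-0.004,0.003],"twist": 0},{"dp": [0.029,-0.005,0.003],"twist": 0},{"dp": [0.035,-0.006,0.002],"twist": 0},{"dp": [0.041,-0.007,0.001],"twist": 0},{"dp": [0.047,-0.008,0.0],"twist": 0},{"dp": [0.052,-0.009,-0.001],"twist": 0},{"dp": [0.052,-0.009,-0.001],"twist": 0}]}}

```text
time: 11.1
tool_pos: [584.6, 210.6, 289.7]
orientation: [0.272, 3.124, 0.001]
wrist_force: [0.5, -1.5, 7.7]
opening: 31.3
gripper_force: 27.9
```

```bash
cat > up.py <<'E'
from h import *
import sys
p=wrist(sys.argv[1]); w=p["color"].astype(int)
hsv=cv2.cvtColor(p["color"],cv2.COLOR_BGR2HSV)
m=cv2.inRange(hsv,(112,120,40),(130,255,255)); n,l,st,c=cv2.connectedComponentsWithStats(m)
i=1+np.argmax(st[1:,4]); print("dot px",c[i].round(1),st[i])
# shoulder front edge: first non-green row at columns
for u in(170,200,230,250,300,340,380): 
    col=hsv[:,u]; g=(col[:,0]>70)&(col[:,0]<95)&(col[:,1]>80); q=np.where(~g[100:])[0]; print(u,q[0]+100 if len(q) else None,end=" ")
o=r.get_obs()["tool_pos"]; t=np.radians(80.1); y=-np.array([np.cos(t),np.sin(t),0]); x=np.array([y[1],-y[0],0])
print()
for tau in(0,5,10,20):
    a=np.radians(tau); Z=np.array([0,0,np.cos(a)])-x*-np.sin(a)*-1*-1 if 0 else np.array([0,0,np.cos(a)])+x*np.sin(a)*np.sign(-x[0]); X=np.cross(y,Z)
    P=np.array([o[0],o[1],o[2]-157]); B=P-134*Z
    print(tau,"dot",proj(p,B+44*y+110*Z).round(),"front",[proj(p,B+s*30*X+j*70*y+110*Z).round().tolist() for s in(1,-1) for j in(1,-1)])
E
python3 up.py w5
```

```text
t 11.1 tcp [584.6 210.6 289.7] yaw_y 80.06 F [ 0.5 -1.5  7.7] open 31.3 gf 27.9
dot px [199.2 251.8] [184 238  31  29 720]
170 189 200 177 230 175 250 175 300 174 340 175 380 185 
0 dot [202. 258.] front [[149.0, 208.0], [411.0, 208.0], [162.0, 304.0], [397.0, 304.0]]
5 dot [202. 262.] front [[151.0, 210.0], [408.0, 210.0], [161.0, 309.0], [398.0, 309.0]]
10 dot [202. 265.] front [[153.0, 213.0], [406.0, 213.0], [160.0, 315.0], [400.0, 315.0]]
20 dot [202. 273.] front [[158.0, 220.0], [402.0, 220.0], [156.0, 326.0], [404.0, 326.0]]
```

```bash
cat > up2.py <<'E'
from h import *
p=wrist()
o=r.get_obs()["tool_pos"]; t=np.radians(80.1); y=-np.array([np.cos(t),np.sin(t),0]); x=np.array([-np.sin(t),np.cos(t),0]) # x toward robot
for tau in(-10,-5,0,5):
  for k in(0,-5):
    a=np.radians(tau); Z=np.array([0,0,np.cos(a)])+x*np.sin(a); X=x*np.cos(a)-np.array([0,0,np.sin(a)])
    B=np.array([o[0],o[1],o[2]-157])-(134+k)*Z
    f=lambda a,b,c:proj(p,B+a*X+b*y+c*Z).round().tolist()
    print(tau,k,"z0",(B+30*X)[2].round(1),"dot",f(0,44,110),"shfront",f(30,70,110),"basefront",f(30,0,0),"ring",f(0,0,150))
g=cv2.cvtColor(p["color"],cv2.COLOR_BGR2HSV)
for u in(230,300): print(u,[(v,*g[v,u].tolist()) for v in range(165,222,4)])
E
python3 up2.py
```

```text
t 11.15 tcp [584.5 210.6 289.7] yaw_y 80.07 F [-0.3 -0.9  7.5] open 31.1 gf 27.9
-10 0 z0 6.0 dot [201.0, 252.0] shfront [143.0, 204.0] basefront [279.0, 146.0] ring [280.0, 306.0]
-10 -5 z0 10.9 dot [199.0, 258.0] shfront [139.0, 209.0] basefront [279.0, 147.0] ring [280.0, 315.0]
-5 0 z0 1.9 dot [202.0, 255.0] shfront [146.0, 206.0] basefront [279.0, 159.0] ring [280.0, 304.0]
-5 -5 z0 6.8 dot [199.0, 260.0] shfront [142.0, 209.0] basefront [279.0, 160.0] ring [280.0, 312.0]
0 0 z0 -1.3 dot [202.0, 258.0] shfront [149.0, 208.0] basefront [279.0, 171.0] ring [280.0, 301.0]
0 -5 z0 3.7 dot [200.0, 263.0] shfront [145.0, 211.0] basefront [279.0, 172.0] ring [280.0, 308.0]
5 0 z0 -3.4 dot [202.0, 262.0] shfront [151.0, 210.0] basefront [279.0, 184.0] ring [280.0, 298.0]
5 -5 z0 1.6 dot [200.0, 265.0] shfront [147.0, 212.0] basefront [279.0, 184.0] ring [280.0, 304.0]
230 [(165, 83, 157, 73), (169, 83, 159, 74), (173, 82, 145, 74), (177, 23, 65, 71), (181, 23, 65, 71), (185, 22, 68, 71), (189, 23, 71, 72), (193, 23, 71, 72), (197, 23, 69, 74), (201, 20, 70, 109), (205, 20, 70, 110), (209, 21, 70, 110), (213, 26, 58, 123), (217, 39, 51, 184), (221, 38, 51, 184)]
300 [(165, 81, 143, 75), (169, 82, 143, 75), (173, 81, 129, 75), (177, 23, 66, 70), (181, 23, 60, 72), (185, 23, 63, 73), (189, 22, 72, 89), (193, 23, 70, 88), (197, 26, 60, 94), (201, 39, 51, 184), (205, 39, 51, 184), (209, 38, 51, 184), (213, 39, 51, 185), (217, 38, 51, 184), (221, 38, 51, 184)]
```

View pics/w5.png

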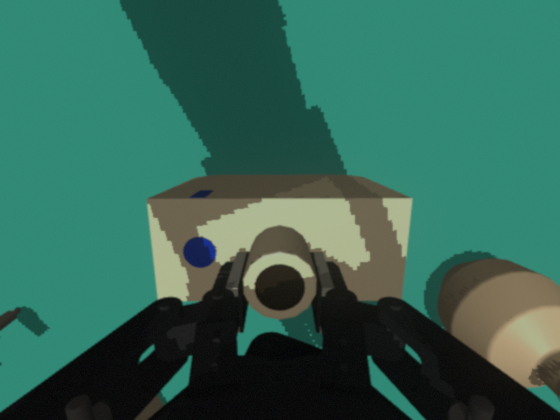

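The wrist view now shows the vase upright: shoulder edge level at row 198 (149–412), base line at row 175, dot at (199,252), neck ring at (280,287). I'll unload slightly, release and rise.

Call:
{"api": "move_arm", "payload": {"commands": [{"dp": [0,0,0.0005],"twist": 0},{"dp": [0,0,0.001],"twist": 0},{"dp": [0,0,0.0015],"twist": 0},{"dp": [0,0,0.0015],"twist": 0}]}}

```text
time: 11.6
tool_pos: [583.5, 210.9, 289.9]
orientation: [0.271, 3.127, 0.0]
wrist_force: [2.3, -1.3, 4.9]
opening: 30.9
gripper_force: 27.4
```

Call:
{"api": "move_arm", "payload": {"commands": [{"dp": [0,0,0],"twist": 0},{"dp": [0,0,0],"twist": 0},{"dp": [0,0,0],"twist": 0},{"dp": [0,0,0],"twist": 0},{"dp": [0,0,0],"twist": 0},{"dp": [0,0,0.005],"twist": 0},{"dp": [0,0,0.015],"twist": 0},{"dp": [0,0,0.035],"twist": 0},{"dp": [0,0,0.06],"twist": 0},{"dp": [0,0,0.09],"twist": 0},{"dp": [0,0,0.12],"twist": 0},{"dp": [-0.04,0,0.13],"twist": 0},{"dp": [-0.06,0,0.13],"twist": 0},{"dp": [-0.06,0,0.13],"twist": 0},{"dp": [-0.06,0,0.13],"twist": 0}], "fingers": -1}}

```text
time: 13.1
tool_pos: [522.5, 211.2, 420.3]
orientation: [0.27, 3.128, 0.001]
wrist_force: [-0.1, -0.1, -0.9]
opening: 85.5
gripper_force: 0.0
```

```bash
cat > dot.py <<'E'
from h import *
import sys
p=wrist(sys.argv[1])
m=cv2.inRange(cv2.cvtColor(p["color"],cv2.COLOR_BGR2HSV),(112,120,40),(130,255,255)); n,l,st,c=cv2.connectedComponentsWithStats(m)
for i in range(1,n):
    if st[i,4]>30: print("blue",c[i].round(1),st[i],at(p,*c[i],110).round(1))
for d in r.masks_of(p,"vase"):
    c=max(cv2.findContours(d["region"].astype(np.uint8),0,2)[0],key=cv2.contourArea)
    print(round(d["score"],2),[(tuple(int(z) for z in x),*at(p,*x,110)[:2].round().astype(int).tolist()) for x in cv2.approxPolyDP(c,4,True)[:,0]][:10])
E
python3 dot.py w6
```

```text
t 13.1 tcp [522.5 211.2 420.3] yaw_y 80.13 F [-0.1 -0.1 -0.9] open 85.5 gf 0.0
blue [247.1 257.3] [240 251  15  14 157] [579.5 166.8 110. ]
0.96 [((233, 207), 523, 164), ((221, 231), 546, 147), ((226, 282), 605, 138), ((275, 282), 614, 191), ((284, 290), 625, 199), ((306, 282), 619, 224), ((353, 282), 628, 274), ((358, 231), 570, 285), ((338, 204), 538, 268), ((244, 202), 520, 176)]
0.85 [((183, 330), 657, 76), ((179, 340), 670, 67), ((205, 371), 720, 86), ((190, 334), 664, 82)]
0.66 [((247, 351), 699, 142), ((276, 360), 718, 173), ((331, 353), 719, 239), ((336, 362), 733, 244), ((341, 355), 724, 251), ((333, 326), 681, 246), ((284, 306), 645, 195), ((266, 314), 652, 174)]
0.56 [((506, 162), 523, 430), ((492, 180), 539, 417), ((486, 250), 614, 415), ((499, 266), 635, 429), ((546, 298), 685, 482), ((559, 298), 687, 497), ((559, 158), 528, 479)]
```

View pics/w6.png

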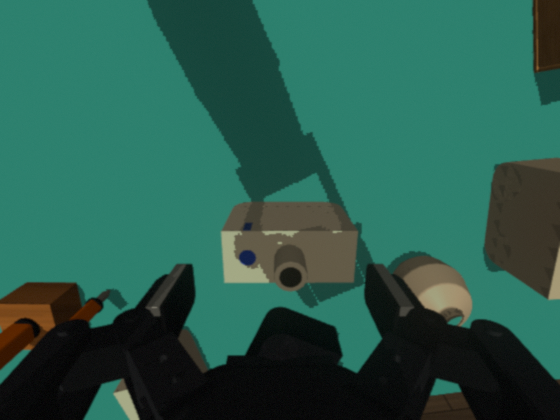

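The vase stands free. Its shoulder corners, computed at z=110, give a 140 × 60 mm outline, and the dot at (247,257) maps to (579.5, 167). Next I look at the probe.

Call:
{"api": "move_arm", "payload": {"commands": [{"dp": [0.02,-0.045,0.01],"twist": 0},{"dp": [0.065,-0.38,0.01],"twist": 0},{"dp": [0.065,-0.38,0.01],"twist": 0},{"dp": [0.065,-0.38,0.01],"twist": 0},{"dp": [0.065,-0.38,0.01],"twist": 0},{"dp": [0.065,-0.38,0.01],"twist": 0},{"dp": [0.065,-0.38,0.01],"twist": 0},{"dp": [0.065,-0.38,0.01],"twist": 0},{"dp": [0.065,-0.38,0.01],"twist": 0},{"dp": [0.065,-0.38,0.01],"twist": 0},{"dp": [0.065,-0.38,0.01],"twist": 0},{"dp": [0.065,-0.38,0.01],"twist": 0},{"dp": [0.065,-0.38,0.01],"twist": 0}]}}

```text
time: 14.5
tool_pos: [587.7, -167.6, 429.5]
orientation: [0.267, 3.13, 0.0]
wrist_force: [0.9, -0.1, 0.1]
opening: 85.6
gripper_force: 0.0
```

```bash
python3 - <<'E'
from h import *
p=wrist("w7"); 
for l,z in(("stand",55),("probe",135)):
  for d in r.masks_of(p,l):
    c=max(cv2.findContours(d["region"].astype(np.uint8),0,2)[0],key=cv2.contourArea)
    print(l,round(d["score"],2),d["box"],[(tuple(int(z) for z in x),*at(p,*x,z)[:2].round().astype(int).tolist()) for x in cv2.approxPolyDP(c,3,True)[:,0]][:12])
cv2.imwrite("pics/w7c.png",cv2.resize(p["color"][150:350,170:410],(720,600),interpolation=2))
E
```

```text
t 14.5 tcp [ 587.7 -167.6  429.5] yaw_y 80.23 F [ 0.9 -0.1  0.1] open 85.6 gf 0.0
stand 0.86 [261.4, 196.3, 63.3, 68.1] [((268, 198), 601, -184), ((263, 218), 625, -195), ((264, 263), 686, -205), ((282, 264), 692, -182), ((280, 235), 651, -178), ((286, 228), 643, -169), ((297, 226), 643, -155), ((307, 235), 657, -144), ((311, 264), 698, -145), ((320, 264), 700, -133), ((324, 222), 643, -121), ((320, 200), 614, -122)]
stand 0.67 [515.2, 100.9, 44.1, 56.3] [((527, 103), 543, 117), ((515, 151), 594, 108), ((559, 158), 611, 159), ((559, 101), 546, 151)]
stand 0.53 [281.8, 224.7, 26.4, 55.4] [((288, 227), 642, -166), ((280, 236), 652, -178), ((283, 276), 709, -184), ((307, 279), 719, -153), ((306, 234), 655, -145), ((299, 227), 644, -153)]
probe 0.98 [281.2, 225.1, 29.7, 53.9] [((291, 226), 611, -161), ((283, 231), 615, -169), ((280, 240), 624, -173), ((284, 276), 663, -176), ((307, 279), 671, -154), ((309, 254), 643, -148), ((301, 228), 615, -151)]
probe 0.78 [350.5, 206.9, 32.1, 33.7] [((351, 207), 602, -102), ((349, 219), 614, -105), ((369, 241), 640, -88), ((380, 230), 630, -77), ((366, 212), 609, -89)]
```

View pics/w7c.png

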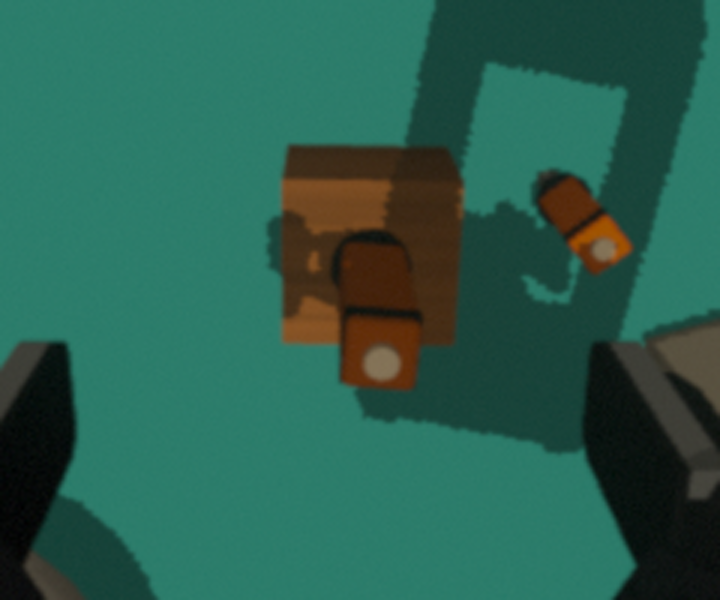

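The crop shows the probe in its block: handle top at full-image (284–310,256–279), lamp at (297,271), block top at (264–324,210–265). The small look-alike is at (371,233).

```bash
python3 - <<'E'
from h import *
p=wrist()
for z,P in((139,[(297.3,270.7)]),(135,[(285,256.7),(310.3,256),(308,279.7),(283.3,277.3)]),(55,[(264,210),(324.3,210.7),(322.3,265),(264.3,265)])):
    Q=np.array([at(p,*q,z)[:2] for q in P]); print(z,Q.round(1).tolist(),Q.mean(0).round(1),[np.degrees(np.arctan2(*(Q[(i+1)%len(Q)]-Q[i])[::-1])).round(1) for i in range(len(Q))],np.linalg.norm(np.roll(Q,-1,0)-Q,axis=1).round(1))
E
```

```text
t 14.65 tcp [ 587.6 -168.   429.5] yaw_y 80.19 F [ 0.7 -0.4 -0.2] open 85.5 gf 0.0
139 [[657.5, -162.2]] [ 657.5 -162.2] [np.float64(0.0)] [0.]
135 [[642.2, -172.0], [645.8, -147.2], [671.7, -153.1], [664.7, -177.5]] [ 656.1 -162.4] [np.float64(82.0), np.float64(-12.9), np.float64(-106.0), np.float64(166.3)] [25.1 26.7 25.3 23.1]
55 [[615.0, -192.0], [628.5, -119.2], [701.9, -130.9], [689.1, -205.5]] [ 658.6 -161.9] [np.float64(79.5), np.float64(-9.1), np.float64(-99.8), np.float64(169.7)] [74.1 74.4 75.7 75.3]
```

Call:
{"api": "move_arm", "payload": {"commands": [{"dp": [0.035,0.003,0],"twist": 0},{"dp": [0.07,0.0055,-0.02],"twist": 0},{"dp": [0.07,0.0055,-0.04],"twist": 0},{"dp": [0.07,0.0055,-0.06],"twist": 0},{"dp": [0.07,0.0055,-0.085],"twist": 0},{"dp": [0.07,0.0055,-0.11],"twist": 0},{"dp": [0.07,0.0055,-0.135],"twist": 0},{"dp": [0.07,0.0055,-0.155],"twist": 0},{"dp": [0.07,0.0055,-0.167],"twist": 0},{"dp": [0.07,0.0055,-0.17],"twist": 0},{"dp": [0.07,0.0055,-0.17],"twist": 0},{"dp": [0.07,0.0055,-0.17],"twist": 0}], "fingers": -0.2}}

```text
time: 15.9
tool_pos: [658.0, -163.4, 261.0]
orientation: [0.27, 3.127, -0.001]
wrist_force: [-0.3, 0.1, 0.2]
opening: 51.2
gripper_force: 0.0
```

Call:
{"api": "move_arm", "payload": {"commands": [{"dp": [0,0,0],"twist": 0},{"dp": [0,0,0],"twist": 0},{"dp": [0,0,0],"twist": 0},{"dp": [0,0,0],"twist": 0},{"dp": [0,0,0],"twist": 0},{"dp": [0,0,0],"twist": 0}], "fingers": 1, "grip_force": 40}}

```text
time: 16.5
tool_pos: [657.9, -163.4, 260.7]
orientation: [0.27, 3.127, -0.001]
wrist_force: [0.7, -0.5, 5.2]
opening: 25.5
gripper_force: 40.1
```

Call:
{"api": "move_arm", "payload": {"commands": [{"dp": [0,0,0.005],"twist": 0},{"dp": [0,0,0.02],"twist": 0},{"dp": [0,0,0.04],"twist": 0},{"dp": [0,0,0.065],"twist": 0},{"dp": [0,0,0.095],"twist": 0},{"dp": [0,0,0.125],"twist": 0},{"dp": [0,0,0.145],"twist": 0},{"dp": [0,0,0.15],"twist": 0},{"dp": [0,0,0.15],"twist": 0}]}}

```text
time: 17.4
tool_pos: [657.5, -163.3, 410.3]
orientation: [0.27, 3.128, -0.0]
wrist_force: [0.7, 0.1, -2.0]
opening: 25.5
gripper_force: 39.6
```

Call:
{"api": "move_arm", "payload": {"commands": [{"dp": [-0.006,0.025,0],"twist": 0},{"dp": [-0.015,0.065,0],"twist": 0},{"dp": [-0.026,0.11,0],"twist": 0},{"dp": [-0.037,0.155,0],"twist": 0},{"dp": [-0.047,0.2,0],"twist": 0},{"dp": [-0.057,0.24,0],"twist": 0},{"dp": [-0.066,0.275,0],"twist": 0},{"dp": [-0.072,0.305,0],"twist": 0},{"dp": [-0.076,0.323,0],"twist": 0},{"dp": [-0.078,0.33,0],"twist": 0},{"dp": [-0.078,0.33,0],"twist": 0},{"dp": [-0.078,0.33,0],"twist": 0}]}}

```text
time: 18.6
tool_pos: [579.8, 165.9, 408.2]
orientation: [-0.272, -3.128, 0.002]
wrist_force: [0.8, -0.5, -1.0]
opening: 25.6
gripper_force: 39.7
```

```bash
python3 - <<'E'
from h import *
p=wrist("w8"); o=r.get_obs()["tool_pos"]
print("F",r.get_obs()["wrist_force"],"tip expect",proj(p,[o[0],o[1],o[2]-255.7]).round(1),"handle low",proj(p,[o[0],o[1],o[2]-199]).round(1),"dot expect",proj(p,[579.5,167,110]).round(1))
hsv=cv2.cvtColor(p["color"],cv2.COLOR_BGR2HSV)
m=cv2.inRange(hsv,(112,120,40),(130,255,255)); n,l,st,c=cv2.connectedComponentsWithStats(m)
for i in range(1,n):
    if st[i,4]>30: print("blue",c[i].round(1),st[i])
for d in r.masks_of(p,"probe")[:2]:
    m=d["region"]; print(round(d["score"],2),d["box"]); rows=np.where(m.any(1))[0]
    print([(int(v),*np.where(m[v])[0][[0,-1]].tolist()) for v in rows[::6]])
s=r.capture("scene"); cv2.imwrite("pics/s8.png",s["color"])
print("scene tip",proj(s,[o[0],o[1],o[2]-255.7]).round(1))
for d in r.masks_of(s,"probe")[:2]: print(round(d["score"],2),d["box"])
E
```

```text
t 18.6 tcp [579.8 165.9 408.2] yaw_y 80.07 F [ 0.8 -0.5 -1. ] open 25.6 gf 39.7
F [-0.45823508  0.1777932  -0.25660999] tip expect [279.9 218.2] handle low [280.1 247.7] dot expect [281.2 202.9]
blue [280.8 202.9] [273 195  17  17 233]
0.68 [72.3, 255.2, 50.2, 45.4]
[(257, 115, 121), (263, 100, 120), (269, 95, 116), (275, 88, 113), (281, 81, 104), (287, 74, 98), (293, 71, 92), (299, 77, 85)]
0.57 [249.8, 213.7, 62.0, 134.4]
[(213, 278, 282), (219, 270, 290), (225, 262, 298), (231, 258, 302), (237, 255, 305), (243, 254, 306), (249, 253, 305), (255, 254, 305), (261, 253, 306), (267, 252, 306), (273, 252, 307), (279, 249, 310), (285, 248, 312), (291, 247, 312), (297, 246, 311), (303, 247, 311), (309, 248, 312), (315, 248, 312), (321, 248, 312), (327, 248, 311), (333, 249, 311), (339, 249, 310), (345, 251, 306)]
scene tip [344.7 183.1]
0.73 [342.1, 142.3, 12.3, 38.7]
0.68 [265.0, 227.6, 13.3, 21.4]
```

Dot and predicted tip line up: the dot is seen at (280.8,202.9) and expected at (281.2,202.9). I'll descend to just above contact.

Call:
{"api": "move_arm", "payload": {"commands": [{"dp": [0,0.001,-0.01],"twist": 0},{"dp": [0,0.001,-0.02],"twist": 0},{"dp": [0,0.001,-0.028],"twist": 0},{"dp": [0,0.001,-0.034],"twist": 0},{"dp": [0,0.001,-0.038],"twist": 0},{"dp": [0,0.001,-0.038],"twist": 0},{"dp": [0,0.001,-0.038],"twist": 0},{"dp": [0,0.001,-0.038],"twist": 0}]}}

```text
time: 19.6
tool_pos: [579.7, 167.7, 371.9]
orientation: [0.27, 3.129, 0.001]
wrist_force: [-0.2, 0.0, -1.3]
opening: 25.5
gripper_force: 39.7
```

```bash
cat > f.py <<'E'
from h import *
F=[];Z=[]
for i in range(8):
    p=r.capture("wrist"); o=r.get_obs(); F.append(o["wrist_force"]); Z.append(o["tool_pos"])
F=np.array(F); print("F",F.mean(0).round(2),"sd",F.std(0).round(2),"tcp",np.mean(Z,0).round(2),"t",o["time"])
m=cv2.inRange(cv2.cvtColor(p["color"],cv2.COLOR_BGR2HSV),(112,120,40),(130,255,255)); n,l,st,c=cv2.connectedComponentsWithStats(m)
print([st[i].tolist() for i in range(1,n) if st[i,4]>15])
E
python3 f.py
```

```text
F [-0.04 -0.19 -0.74] sd [0.47 0.44 0.39] tcp [579.64 167.68 371.63] t 20.0
[[269, 206, 20, 14, 126]]
```

Call:
{"api": "move_arm", "payload": {"commands": [{"dp": [0,0,-0.002],"twist": 0},{"dp": [0,0,-0.004],"twist": 0},{"dp": [0,0,-0.006],"twist": 0},{"dp": [0,0,-0.008],"twist": 0},{"dp": [0,0,-0.009],"twist": 0},{"dp": [0,0,-0.009],"twist": 0},{"dp": [0,0,-0.009],"twist": 0}]}}

```text
time: 20.7
tool_pos: [579.6, 167.7, 362.5]
orientation: [0.27, 3.13, 0.0]
wrist_force: [0.6, 0.4, -0.4]
opening: 25.9
gripper_force: 39.8
```

```bash
python3 f.py
```

```text
F [-0.39  0.08  0.6 ] sd [0.54 0.4  0.39] tcp [579.59 167.66 362.39] t 21.1
[[275, 177, 8, 4, 19], [268, 209, 19, 11, 63], [363, 360, 10, 10, 55]]
```

Call:
{"api": "move_arm", "payload": {"commands": [{"dp": [0,0,-0.001],"twist": 0},{"dp": [0,0,-0.002],"twist": 0},{"dp": [0,0,-0.0027],"twist": 0},{"dp": [0,0,-0.0027],"twist": 0},{"dp": [0,0,-0.0027],"twist": 0}]}}

```text
time: 21.6
tool_pos: [579.6, 167.7, 359.7]
orientation: [0.271, 3.13, 0.0]
wrist_force: [-0.4, -0.3, 2.0]
opening: 25.7
gripper_force: 39.9
```

```bash
python3 f.py; python3 f.py
```

```text
F [-0.81 -0.06  1.45] sd [0.46 0.53 0.47] tcp [579.61 167.65 359.63] t 22.0
[[269, 210, 16, 10, 48], [364, 362, 10, 10, 67]]
F [-0.53 -0.23  1.43] sd [0.37 0.18 0.55] tcp [579.61 167.67 359.56] t 22.4
[[269, 210, 16, 10, 49], [364, 362, 10, 10, 67]]
```

```bash
python3 -c "
from station import r
print(r.job_done())"
```

```text
the job is handed in; nothing more can be done
None
```

I stood the vase upright and let go of it, then held the probe on the blue dot with its tip about 5.5–6 mm in (about 2.2 N); the job is handed in at about 22 s, and I did no final check that the other items were undisturbed.

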